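# Start the catch-tray nut on its stud

## Task

Start the flanged hex nut on the fixed stud of the dough sheeter's catch-tray foot. Set it on the stud with its ears about a sixth of a turn clockwise (seen from above) of the stud's open sides, so that it rests squarely on top of the thread; then back it off anticlockwise until the thread drops in. Leave it fully down, flat on the tray arm, and let go.

Things in the scene. Friction and masses are not known exactly. Their poses are not given: they have to be found in the camera images.
- flange_nut: The nut to use, the only one with a flange: plain steel, about 0.35 kg, 32 mm high. Hexagon 54 mm across flats, from 6 to 32 mm up, on a round flange 76 mm across, 6 mm thick, with two opposite ears. Lies flange down. Origin: on its axis at the underside; z up, x through one ear; flats face 0, 60, 120.. degrees from x. Others nearby: a small plain hex nut (36 mm), a round collar (66 mm).
- nut_ear (a point): One of the nut's two ears, 14 mm wide: on the nut's x axis, 42 mm from the nut's axis (tip at 46), 6 mm above its underside. In line with the ears, inside the open 42 mm bore, are two thread lugs, 12 mm wide, 23 mm apart, from 10 to 22 mm above the underside. Half a turn makes no difference to the nut.
- tray_foot: Fixed white foot, 120 mm square, with a flat steel tray arm (45 mm wide) running 135 mm from the stud along +x. The dark stud rises through the arm's round eye (82 mm across). Origin: on the stud's axis at worktop level, z up. The nut must end on the eye, 30 mm above the origin. The stud's open sides, without thread, face +x and -x: along the arm and opposite.
- stud_top (a point): Top of the stud, 66 mm up: a 16 mm round pilot tapering to 8. Below it the thread is a bar 16 mm wide (x), 30 mm long (y), from 30 to 52 mm up. With the ears across it the nut rests on it, underside 42 mm up; with the ears within about 20 degrees of the foot's x axis, either way round, it is free to drop 12 mm to the eye. Side play 3 to 4 mm; turns lightly, no spring.
Things that resemble listed ones, but are neither listed nor needed, are in the scene too. Leave any purple or red look-alike of the tray_foot alone.

How it is judged:
By the outcome, as a careful person would: the job done as asked, in the order asked, and still so for the second after the job is handed in, with the robot touching nothing.
It also fails if it takes over 40 s, if anything falls off the work surface, if the arm or the gripper's body presses on something with over 40 N, if the wrist force passes 120 N, or if a joint passes its speed limit or range.

## Robot

A 6-joint arm with a two-finger parallel gripper is mounted at the origin on the work surface. World frame = base frame: x ahead of the robot, y to its left, z up, the work surface at z = 0. Lengths are in m, angles in rad, forces in N, time in s.
With the tool pointing down it reaches from about 0.3 to 1 m from the base axis. Payload 5.1 kg.
Tool frame: the origin (TCP) lies at the very end of the fingers, on their centre line; the grasp point (between the pads) lies 19 mm behind it; z points along the fingers, y is the line along which they close (so a half turn about z gives the same grasp; the last joint's range is limited). The gripper opens to 95 mm and grips with 3 to 60 N. Pads are 20 mm wide; open, the fingers measure 119 mm over their backs; the gripper's body (75 mm by 180 mm) begins 59 mm behind the grasp point.
Start: joints at [-1.358, 0.124, 1.65, -0, 1.367, -0.083], TCP at [0.189, -0.622, 0.181] pointing down, gripper open.
Joint ranges: [-2.61, 2.61], [-1.02, 2.33], [0.03, 2.71], [-1.35, 4.49], [0.32, 2.68], [-2.91, 2.91]. Speed limits (rad/s): [2.57, 2.57, 3.14, 3.14, 3.14, 3.14].

## Interface

Orientations are given as a rotation vector (axis times angle).
In Python, from rig import get_state, capture, sign_off gives the robot as it stands.
- The arm moves only by the tool play_rows, never from a script. Its argument "steps" is a list of rows, each a list of 5 numbers: the shift along the tool's x, y, z in cm, then the turn about the tool's z in degrees, then the finger opening in cm, from 0 to 9.51. In form: [[dx, dy, dz, yaw, grip], ...]. A call has 1 to 8 rows; each row is the pose to reach, as a shift and turn from the pose commanded when the call began, along the tool's axes at that moment; what a row does not reach only later rows make up. A row lasts 1/8 s, in which the tool goes at most 62.5 mm and 10.7 degrees, less where a joint would pass 70% of its speed; a pose out of reach is approached as far as the arm can. A call with a gripper value outside its range is refused whole. The fingers move at their own pace and stop on an object; the grip force is fixed at half the most. Time passes only in rows, so rows that repeat a pose let the fingers close. It gives the time, the measured TCP pose, the force, the opening and the grip force at its end, in the units of the state.
- get_state(): the state, without advancing time (a new reading comes with each control period).
- capture(name): name is "side" or "top"; returns a dict with "img" (480x640x3 uint8, red, green, blue), "range_z" (480x640 float32, m along the optical axis (not along the pixel's ray), 0 where there is no reading), "fx", "fy", "cx", "cy" (pixels), "world_from_camera" (4x4, takes a point from camera to world coordinates). Camera axes: x right, y down, z forward; pixel columns grow to the right and rows downward; lengths in m; the calibration is good to about 2 mm. A picture is of the moment at which its call begins.
- sign_off(): hands the job in; it is judged then, once.
The state is a dict: "clock": time; "q": joint angles; "qd": joint speeds; "tau": joint torques, N m; "ee_pos": TCP position; "tcp_rot": TCP orientation; "force": force on the tool from outside, world axes, zero at the start; "wrist_torque": the same for the moment, N m; "width": finger opening in m; "grasp_force": force on a finger pad.
Only numpy, scipy, OpenCV 4.12 (cv2) and the standard library are available. Lean on these libraries where they do the work, as an engineer would, in place of code of your own. Each camera call takes 0.05 s, during which the arm holds its last target. There are 200 camera calls.

## Working session

There is one attempt and no reset: what is moved stays moved. The work goes in short steps, Python scripts to look and compute and a tool call to move; the robot and the scene stay as the last step left them, time stands still between calls to the robot, and variables do not carry over. Pictures are saved under pics/ and viewed, at most 10 in all, crops included, and the job is handed in when it is done.

Besides the shell and the picture viewer there is one more tool, called after "Emit:" as name([rows], argument=value, ...), one row to a line, values as JSON. play_rows: Moves the arm, as the interface text tells. Its arguments: {"type":"object","properties":{"steps":{"type":"array","items":{"type":"array","items":{"type":"number"}}}},"required":["steps"]}

```bash
mkdir -p pics; ls; python3 - <<'E'
from rig import *
import cv2,numpy as np
s=get_state();print(s)
for n in("top","side"):
    c=capture(n);cv2.imwrite(f"pics/{n}0.png",c["img"][:,:,::-1]);np.savez(n+"0.npz",**c);print(n,c["fx"],c["world_from_camera"].round(3))
E
```

```text
pics
{'clock': 0.0, 'q': array([-1.35760186e+00,  1.24541801e-01,  1.65165772e+00, -4.78520905e-06,
        1.36747748e+00, -8.25961776e-02]), 'qd': array([-5.83841668e-05,  4.01879224e-04,  1.76814423e-03,  6.15495819e-04,
       -1.70544778e-03,  1.59277986e-04]), 'tau': array([ 5.67550560e-04, -4.17601240e+01, -3.59930992e+01,  7.75430328e-02,
        4.91365639e-02, -1.79729968e-04]), 'ee_pos': array([ 0.18929661, -0.62109143,  0.17967299]), 'tcp_rot': array([-3.10524004e+00, -4.62629981e-01,  2.20841080e-04]), 'force': array([ 0.0639745 , -0.46123293, -0.7161967 ]), 'wrist_torque': array([-0.04980167,  0.00063261, -0.01872387]), 'grasp_force': 0.0, 'width': 0.09542350259951549}
top 516.8180452463957 [[ 0.022 -0.997  0.067  0.281]
 [-1.    -0.021  0.017  0.14 ]
 [-0.016 -0.068 -0.998  1.578]
 [ 0.     0.     0.     1.   ]]
side 452.3493808083931 [[-0.887 -0.308  0.344 -0.003]
 [-0.461  0.566 -0.683  0.907]
 [ 0.016 -0.765 -0.644  0.808]
 [ 0.     0.     0.     1.   ]]
```

View pics/top0.png

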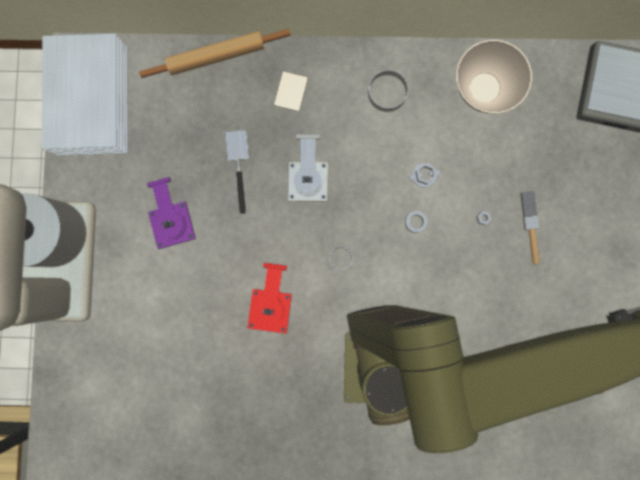

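View pics/side0.png

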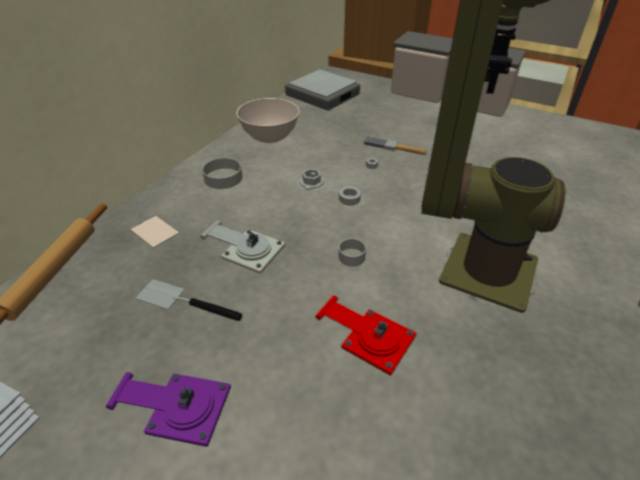

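Candidates in the top image: flanged nut at (425,175), collar at (416,222), small hex nut at (484,217), and a larger ring at (388,90). The feet are white (308,180), purple (172,225) and red (270,310). I choose the nut at (425,175) and the white foot, and will check both in one crop.

```bash
cat > h.py <<'E'
import numpy as np,cv2
def world(c,m=None):
    v,u=np.mgrid[0:480,0:640];z=c["range_z"]
    P=np.stack([(u-c["cx"])/c["fx"]*z,(v-c["cy"])/c["fy"]*z,z],-1)
    T=c["world_from_camera"];return P@T[:3,:3].T+T[:3,3]
def pix(c,p):
    T=np.linalg.inv(c["world_from_camera"]);q=T[:3,:3]@np.array(p)+T[:3,3]
    return c["fx"]*q[0]/q[2]+c["cx"],c["fy"]*q[1]/q[2]+c["cy"]
E
python3 - <<'E'
from h import *
c=dict(np.load("top0.npz"));W=world(c);d=dict(np.load("side0.npz"));V=world(d)
im=c["img"][:,:,::-1];jm=d["img"][:,:,::-1]
a=cv2.resize(im[150:200,400:450],(400,400),interpolation=cv2.INTER_CUBIC);b=cv2.resize(im[130:205,280:336],(299,400),interpolation=cv2.INTER_CUBIC)
a2=cv2.resize(jm[160:195,290:335],(400,311),interpolation=cv2.INTER_CUBIC)
cv2.imwrite("pics/crop.png",np.hstack([a,b]))
np.set_printoptions(precision=4,suppress=True)
def reg(W,u0,u1,v0,v1,zl,zh):
    w=W[v0:v1,u0:u1].reshape(-1,3);w=w[(w[:,2]>zl)&(w[:,2]<zh)];return w
for nm,X,box in(("top",W,(405,445,155,195)),("side",V,(295,330,160,195))):
    for zl,zh in((.003,.012),(.025,.045)):
        w=reg(X,*box,zl,zh);print(nm,"nut",zl,len(w),w.mean(0),(w.min(0)+w.max(0))/2,np.ptp(w,axis=0))
print(np.median(reg(W,440,470,180,200,-1,1),0))
for nm,X,box in(("top",W,(280,336,130,205)),("side",V,(195,290,215,275))):
    for zl,zh in((.006,.016),(.022,.035),(.04,.056),(.057,.075)):
        w=reg(X,*box,zl,zh)
        if len(w):print(nm,"foot",zl,len(w),w.mean(0),(w.min(0)+w.max(0))/2,np.ptp(w,axis=0))
E
```

```text
top nut 0.003 501 [ 0.5868 -0.13    0.006 ] [ 0.5875 -0.1318  0.0075] [0.1224 0.1204 0.0089]
top nut 0.025 137 [ 0.5861 -0.1316  0.0326] [ 0.5851 -0.1307  0.0338] [0.058  0.0563 0.0176]
side nut 0.003 153 [ 0.5846 -0.1262  0.0063] [ 0.5995 -0.1643  0.0074] [0.1826 0.1677 0.0088]
side nut 0.025 120 [ 0.5831 -0.1295  0.0303] [ 0.5832 -0.1306  0.0301] [0.0604 0.0617 0.0097]
[ 0.5432 -0.2246  0.0013]
top foot 0.006 609 [0.5718 0.2259 0.0113] [0.6034 0.2276 0.011 ] [0.2328 0.1746 0.01  ]
top foot 0.022 1053 [0.5998 0.2253 0.0293] [0.6    0.2242 0.0285] [0.2049 0.1117 0.013 ]
top foot 0.04 39 [0.5622 0.2247 0.0477] [0.613  0.2255 0.0479] [0.1622 0.0599 0.0157]
top foot 0.057 30 [0.5568 0.2254 0.062 ] [0.557  0.225  0.0645] [0.0145 0.0296 0.0148]
side foot 0.006 656 [0.5412 0.2434 0.0129] [0.5946 0.2266 0.011 ] [0.1983 0.1239 0.01  ]
side foot 0.022 1089 [0.5973 0.2315 0.0288] [0.6048 0.2292 0.0284] [0.1894 0.0901 0.0127]
side foot 0.04 76 [0.5533 0.2312 0.0486] [0.5561 0.2273 0.0481] [0.0186 0.0342 0.0153]
side foot 0.057 30 [0.5551 0.2275 0.0621] [0.5554 0.2269 0.0628] [0.0153 0.0145 0.0113]
```

View pics/crop.png

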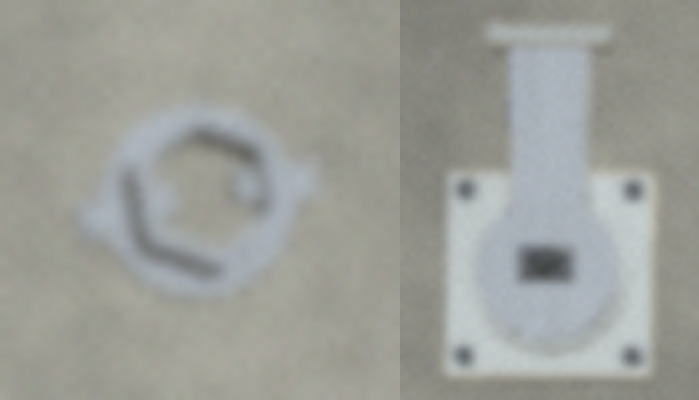

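The crop shows the nut's ears at top pixels (411.9,177.2) and (438.1,172.8), with the hexagon and two lugs inside. The white foot's arm points image-up, with holes at about (288,154), (320,154), (288,197) and (320,197).

```bash
cat >> h.py <<'E'
def ray(c,u,v,z):
    T=c["world_from_camera"];d=T[:3,:3]@np.array([(u-c["cx"])/c["fx"],(v-c["cy"])/c["fy"],1]);o=T[:3,3]
    return o+d*(z-o[2])/d[2]
E
python3 - <<'E'
from h import *
from scipy.spatial.transform import Rotation as R
np.set_printoptions(precision=4,suppress=True)
c=dict(np.load("top0.npz"))
f=lambda x,y:(400+(x+.5)/8-.5,150+(y+.5)/8-.5)
g=lambda x,y:(280+(x+.5)/5.34-.5,130+(y+.5)/5.333-.5)
a,b=ray(c,*f(95,218),.006),ray(c,*f(305,182),.006);print("ears",a,b,(a+b)/2,np.linalg.norm(a-b),np.degrees(np.arctan2(*(b-a)[1::-1])))
H=[ray(c,*g(*p),.012) for p in((465,190),(633,190),(463,356),(631,356))]
print("holes ctr",np.mean(H,0));x=H[0]+H[1]-H[2]-H[3];y=H[0]+H[2]-H[1]-H[3]
print(np.degrees(np.arctan2(x[1],x[0])),np.degrees(np.arctan2(-y[0],y[1])))
s=ray(c,*g(545,263),.052);t=ray(c,*g(551,60),.03);q=(t-ray(c,*g(546,278),.03));print("stud",s,"arm ang",np.degrees(np.arctan2(q[1],q[0])))
W=world(c);w=W[130:205,280:336].reshape(-1,3);w=w[(w[:,2]>.022)&(w[:,2]<.036)&(w[:,0]>.61)&(w[:,0]<.67)];print(np.degrees(np.arctan(np.polyfit(w[:,0],w[:,1],1))),len(w))
print(R.from_rotvec([-3.10524,-.46263,.0002]).as_matrix())
E
```

```text
ears [ 0.5789 -0.0921  0.006 ] [ 0.5944 -0.1722  0.006 ] [ 0.5866 -0.1321  0.006 ] 0.08153584549349978 -79.0627423862194
holes ctr [ 0.5639 -0.0023  0.012 ]
0.16178306408972948 1.1074521925803065
stud [0.5622 0.003  0.052 ] arm ang -0.45133766478410803
[ 0.4202 12.4683] 282
[[ 0.9566  0.2915 -0.0004]
 [ 0.2915 -0.9566  0.002 ]
 [ 0.0002 -0.0021 -1.    ]]
```

Emit:
play_rows([
  [4, -2.7, 0, 1, 9.5],
  [9, -6, 0, 2, 9.5],
  [14, -9.5, 0, 3, 9.5],
  [19, -12.9, 0, 4, 9.5],
  [24, -16.2, 0, 5, 9.5],
  [29, -19.6, 0, 6, 9.5],
  [33, -22.3, 0, 6, 9.5],
  [36, -24.4, 0, 6, 9.5],
])

```text
clock: 1.1
ee_pos: [0.4635, -0.2814, 0.1805]
tcp_rot: [-3.127, -0.302, 0.001]
force: [0.4, -0.5, -0.4]
width: 0.0953
grasp_force: 0.0
```

Emit:
play_rows([
  [4, -2.7, 0, 0, 9.5],
  [8, -5.4, 0, 0, 9.5],
  [12, -8.1, 2, 0, 9.5],
  [14.5, -9.8, 4, 0, 9.5],
  [15.5, -10.5, 5, 0, 9.5],
  [15.5, -10.5, 6, 0, 9.5],
  [15.5, -10.5, 6, 0, 9.5],
])

```text
clock: 1.98
ee_pos: [0.5938, -0.1516, 0.1201]
tcp_rot: [-3.127, -0.298, 0.003]
force: [-0.7, 0.3, -0.9]
width: 0.0948
grasp_force: 0.0
```

```bash
cat >> h.py <<'E'
from rig import *
from scipy.spatial.transform import Rotation as R
np.set_printoptions(precision=4,suppress=True)
def togo(x,y,z,ya):
    s=get_state();M=R.from_rotvec(s["tcp_rot"]).as_matrix();a=np.degrees(np.arctan2(M[1,1],M[0,1]))
    print("t",s["clock"],"pos",s["ee_pos"],"ytool",round(a,2),"q",s["q"],"F",s["force"],"w",s["width"],s["grasp_force"])
    print("togo cm",M.T@(np.array([x,y,z])-s["ee_pos"])*100,"yaw",-(ya-a))
E
python3 - <<'E'
from h import *
togo(.5855,-.1313,.1,-79)
c=capture("side");cv2.imwrite("pics/s1.png",cv2.resize(c["img"][100:220,230:390,::-1],(800,600),interpolation=cv2.INTER_CUBIC))
E
```

```text
t 1.975 pos [ 0.5938 -0.1516  0.1201] ytool -79.11 q [-0.3373  0.0892  1.7923 -0.0004  1.2618  1.0435] F [-0.6576  0.3265 -0.8554] w 0.09482338296205084 0.0
togo cm [-0.4282 -2.1485  2.0147] yaw -0.10969864663907458
```

View pics/s1.png

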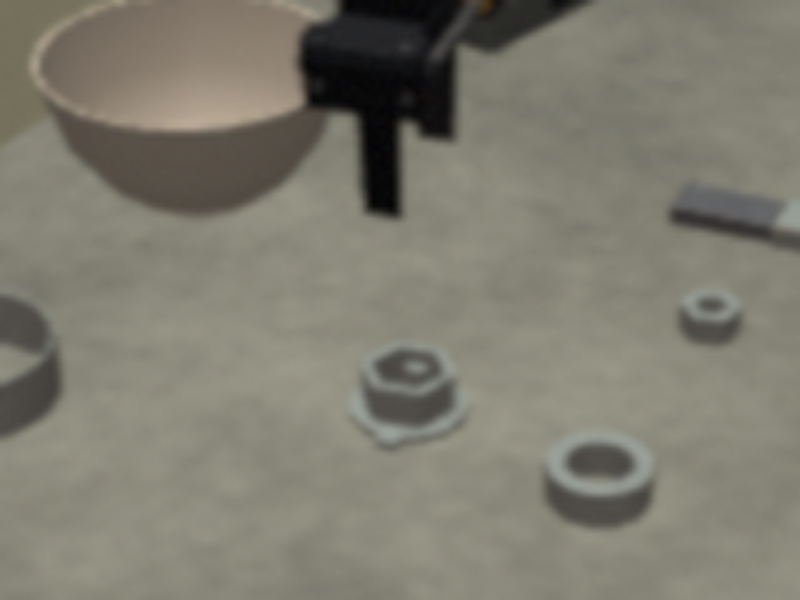

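The side crop shows the flanged nut at crop (405,385), side pixel (311,177), with its near ear at side pixel (308,188). That agrees with the top view, so I descend and grip.

Emit:
play_rows([
  [-0.2, -1.1, 2, 0, 9.5],
  [-0.4, -2.1, 5, 0, 9.5],
  [-0.4, -2.1, 8, 0, 9.5],
  [-0.4, -2.1, 10.2, 0, 9.5],
  [-0.4, -2.1, 11, 0, 9.5],
  [-0.4, -2.1, 11.1, 0, 9.5],
  [-0.4, -2.1, 11.1, 0, 9.5],
])

```text
clock: 2.9
ee_pos: [0.5878, -0.1313, 0.0111]
tcp_rot: [3.127, 0.299, 0.003]
force: [0.7, 0.7, -0.5]
width: 0.0951
grasp_force: 0.0
```

Emit:
play_rows([
  [0, 0, 0, 0, 7.5],
  [0, 0, 0, 0, 6],
  [0, 0, 0, 0, 5.5],
  [0, 0, 0, 0, 5],
  [0, 0, 0, 0, 4.8],
  [0, 0, 0, 0, 4.8],
  [0, 0, 0, 0, 4.8],
  [0, 0, 0, 0, 4.8],
])

```text
clock: 3.9
ee_pos: [0.587, -0.131, 0.0099]
tcp_rot: [-3.127, -0.3, 0.0]
force: [0.6, 0.3, -1.3]
width: 0.0478
grasp_force: 0.0
```

```bash
python3 - <<'E'
from h import *
togo(.5855,-.1313,.1,-79)
c=capture("side");cv2.imwrite("pics/s2.png",cv2.resize(c["img"][120:210,260:380,::-1],(800,600),interpolation=cv2.INTER_CUBIC))
E
```

```text
t 3.9 pos [ 0.587  -0.131   0.0099] ytool -79.05 q [-0.3089  0.1825  1.8906  0.      1.0686  1.0708] F [ 0.5765  0.2602 -1.2883] w 0.04779679005936506 0.0
togo cm [-0.152  -0.0023 -9.008 ] yaw -0.05227745100083325
```

View pics/s2.png

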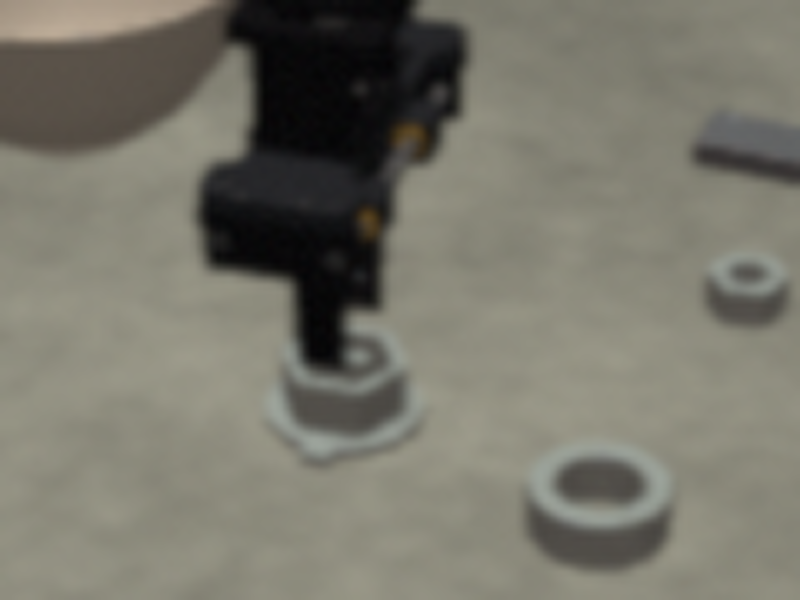

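```bash
python3 - <<'E'
from h import *
c=capture("side");s=get_state();M=R.from_rotvec(s["tcp_rot"]).as_matrix();p=s["ee_pos"]
f=lambda q:np.round([(q[0]-260)/.15,(q[1]-120)/.15])
for k in(-.034,-.024,0,.024,.034):print(k,f(pix(c,p+M[:,1]*k)))
print("nut top",f(pix(c,[.5855,-.131,.032])),"TCP+19",f(pix(c,p+[0,0,.019])))
W=world(c)
for (x,y) in((325,350),(320,320),(325,365),(365,290),(345,390),(360,355),(290,215)):
    print((x,y),W[round(120+y*.15),round(260+x*.15)])
E
```

```text
-0.034 [315. 432.]
-0.024 [322. 420.]
0 [338. 393.]
0.024 [354. 366.]
0.034 [361. 355.]
nut top [341. 354.] TCP+19 [338. 359.]
(325, 350) [ 0.5735 -0.097   0.0592]
(320, 320) [ 0.5741 -0.0924  0.0758]
(325, 365) [ 0.6016 -0.1455  0.0116]
(365, 290) [ 0.5861 -0.1574  0.0507]
(345, 390) [ 0.5684 -0.106   0.0339]
(360, 355) [ 0.585  -0.1486  0.0226]
(290, 215) [ 0.5594 -0.0462  0.1584]
```

The side view shows both fingertips ending above the nut, with the near one at crop (325,368), although the reported TCP is at z≈0.01. I'll measure the true tip position from depth.

```bash
python3 - <<'E'
from h import *
c=capture("side");s=get_state();M=R.from_rotvec(s["tcp_rot"]).as_matrix();p=s["ee_pos"]
W=world(c);m=(c["img"].max(2)<70);m[:120]=0;m[190:]=0;m[:,:290]=0;m[:,332:]=0
w=W[m];L=(w-p)@M
for lo in range(-140,0,6):
    k=(L[:,2]*1000>=lo)&(L[:,2]*1000<lo+6)
    if k.sum():print("zTool",lo,k.sum(),"x",(np.percentile(L[k,0],[2,50,98])*1000).round(),"y",(np.sort(L[k,1])[[0,k.sum()//4,k.sum()//2,3*k.sum()//4,-1]]*1000).round())
t=capture("top");cv2.imwrite("pics/t2.png",cv2.resize(t["img"][130:230,360:500,::-1],(800,571)))
E
```

```text
zTool -140 69 x [-36. -26.  24.] y [-94. -87. -49.  29.  73.]
zTool -134 59 x [-37. -27.  24.] y [-87. -84. -48.  30.  76.]
zTool -128 65 x [-36. -17.  30.] y [-87. -83. -81.  25.  80.]
zTool -122 51 x [-35. -10.  30.] y [-86. -84. -82. -79.  75.]
zTool -116 32 x [-33. -13.  24.] y [-85. -82. -81.  22.  78.]
zTool -110 2 x [-10.  -9.  -8.] y [25. 25. 29. 29. 29.]
zTool -104 1 x [-6. -6. -6.] y [27. 27. 27. 27. 27.]
zTool -86 2 x [-5. -3. -1.] y [-38. -38. -37. -37. -37.]
zTool -80 13 x [-12.   3. 132.] y [-37. -36. -35. -33. 220.]
zTool -74 17 x [-12.  -3.  93.] y [-37. -34. -33. -31. 206.]
zTool -68 17 x [-13.  -4.  93.] y [-37. -34. -32.  21. 208.]
zTool -62 16 x [-11.  -5.  97.] y [-38. -33. -27.  23. 215.]
zTool -56 18 x [-11.  -4.   8.] y [-35. -33. -30.  20.  23.]
zTool -50 15 x [-11.  -5.   8.] y [-34. -32. -30.  23.  29.]
zTool -44 14 x [-11.  -4.   8.] y [-33. -31. -30.  24.  27.]
zTool -38 12 x [-10.  -2.   5.] y [-29. -28. -26.  24.  25.]
zTool -8 2 x [11. 12. 14.] y [14. 14. 15. 15. 15.]
```

The fingers really end about 36 mm above the reported TCP. The gripper body's edge is at −114 mm instead of −78 mm, while x and y agree. I'll allow for this: reopen, then descend about 36 mm more while watching the force.

Emit:
play_rows([
  [0, 0, 0, 0, 9.5],
  [0, 0, 0, 0, 9.5],
  [0, 0, 0, 0, 9.5],
  [0, 0, 0, 0, 9.5],
  [-0.1, 0, 0.8, 0, 9.5],
  [-0.1, 0, 1.8, 0, 9.5],
  [-0.1, 0, 2.6, 0, 9.5],
  [-0.1, 0, 2.8, 0, 9.5],
])

```text
clock: 5.1
ee_pos: [0.5852, -0.1309, -0.0194]
tcp_rot: [-3.126, -0.3, 0.003]
force: [-0.0, 0.5, 0.4]
width: 0.0951
grasp_force: 0.0
```

```bash
python3 - <<'E'
from h import *
togo(.5855,-.1313,-.027,-79)
c=capture("side");s=get_state();M=R.from_rotvec(s["tcp_rot"]).as_matrix();p=s["ee_pos"]
W=world(c);m=(c["img"].max(2)<70);m[:120]=0;m[190:]=0;m[:,:290]=0;m[:,332:]=0
w=W[m];L=(w-p)@M
k=(L[:,2]>-.14)&(abs(L[:,0])<.02)&(L[:,1]<-.03)&(L[:,1]>-.08);w=L[k];w=w[w[:,2].argsort()];print(w[-8:],(p+w[-1]@M.T))
k=(L[:,2]>-.14)&(L[:,2]<-.1)&(abs(L[:,1])<.11);print(np.histogram(L[k,2],8))
cv2.imwrite("pics/s3.png",cv2.resize(c["img"][120:210,260:380,::-1],(800,600),interpolation=cv2.INTER_CUBIC))
E
```

```text
t 5.1 pos [ 0.5852 -0.1309 -0.0194] ytool -79.05 q [-0.3097  0.2196  1.9044  0.      1.0196  1.07  ] F [-0.0046  0.4872  0.4226] w 0.09512271076959909 0.0
togo cm [0.0262 0.0421 0.7632] yaw -0.05147223245251098
[[-0.011  -0.0543 -0.0406]
 [ 0.0085 -0.0537 -0.0397]
 [-0.0011 -0.0537 -0.0381]
 [-0.0039 -0.0524 -0.0378]
 [ 0.0066 -0.0501 -0.0378]
 [-0.0065 -0.0509 -0.0374]
 [ 0.0026 -0.0524 -0.0365]
 [ 0.0057 -0.0527 -0.036 ]] [ 0.5811 -0.0782  0.0169]
(array([44, 38, 54, 39, 40, 21,  5,  3]), array([-0.1399, -0.135 , -0.1302, -0.1253, -0.1205, -0.1156, -0.1108,
       -0.1059, -0.101 ]))
```

View pics/s3.png

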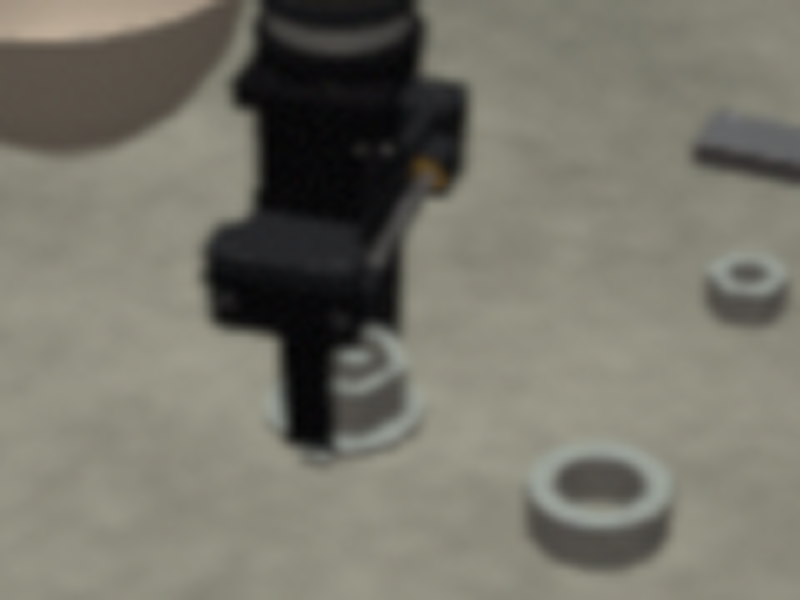

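The near fingertip now ends at crop (310,440), about 16 mm up just above the ear, straddling the nut's flats. Go down 6 mm and close.

Emit:
play_rows([
  [0, 0, 0.6, 0, 9.5],
  [0, 0, 0.6, 0, 7.5],
  [0, 0, 0.6, 0, 6],
  [0, 0, 0.6, 0, 5],
  [0, 0, 0.6, 0, 4.5],
  [0, 0, 0.6, 0, 4.5],
  [0, 0, 0.6, 0, 4.5],
  [0, 0, 0.6, 0, 4.5],
])

```text
clock: 6.15
ee_pos: [0.5862, -0.1314, -0.0239]
tcp_rot: [3.127, 0.3, 0.0]
force: [0.5, -0.6, 0.7]
width: 0.0543
grasp_force: 30.0
```

```bash
python3 - <<'E'
from h import *
from scipy.optimize import least_squares
c=dict(np.load("top0.npz"));d=dict(np.load("side0.npz"))
W=world(c);w=W[165:200,288:328].reshape(-1,3);print("z hist",np.histogram(w[:,2],np.arange(-.004,.08,.004)))
for n,k,b in(("top",c,(295,322,168,196)),("side",d,(235,270,225,258))):
    im=k["img"].max(2).astype(float);u0,u1,v0,v1=b;s=im[v0:v1,u0:u1];
    wt=np.clip(130-s,0,None);v,u=np.mgrid[v0:v1,u0:u1]
    lab=cv2.connectedComponentsWithStats((s<130).astype(np.uint8));i=1+lab[2][1:,4].argmax();wt*=(lab[1]==i)
    cu,cv=(wt*u).sum()/wt.sum(),(wt*v).sum()/wt.sum();print(n,"stud px",cu,cv,[ray(k,cu,cv,z) for z in(.045,.055)],lab[2][i])
    mod=np.zeros((480,640),np.uint8)
# white foot outline, top cam: foot brighter than table
g=cv2.cvtColor(c["img"],cv2.COLOR_RGB2GRAY)
def quad(k,z,h,b):
    im=cv2.cvtColor(k["img"],cv2.COLOR_RGB2GRAY);u0,u1,v0,v1=b
    m=(im[v0:v1,u0:u1]>185).astype(np.uint8);cn=max(cv2.findContours(m,0,1)[0],key=cv2.contourArea);r=cv2.minAreaRect(cn);cx,cy=r[0];return r,ray(k,cx+u0,cy+v0,z)
# rotate-free: rectify to z plane at 1mm/px and save
for n,k in(("top",c),("side",d)):
  for z in(.012,.03,.052):
    P=[(.45,.33),(.45,.13),(.75,.33),(.75,.13)]
    src=np.float32([pix(k,[x,y,z]) for x,y in P]);dst=np.float32([((.33-y)*1000,(.75-x)*1000) for x,y in P])
    r=cv2.warpPerspective(k["img"],cv2.getPerspectiveTransform(src,dst),(200,300),flags=cv2.INTER_CUBIC);cv2.imwrite(f"r_{n}{int(z*1000)}.png",r[:,:,::-1])
rs=[cv2.imread(f"r_{n}{z}.png") for n in("top","side") for z in(30,52)]
im=cv2.resize(np.hstack(rs),(800,300))
big=np.hstack([cv2.resize(q[130:270],(400,280)) for q in(rs[0],rs[2])]);b2=np.hstack([cv2.resize(q[130:270],(400,280)) for q in(rs[1],rs[3])])
o=np.vstack([big,b2])
# mark guess (.559,.2255) cross and 41mm circle
for i in range(2):
  for j in range(2):
    q=(int((.33-.2255)*2000)+400*j,int((.75-.559)*2000)-260+280*i);cv2.circle(o,q,82,(0,0,255),1);cv2.circle(o,q,1,(0,0,255),-1)
cv2.imwrite("pics/rect.png",o)
E
```

```text
z hist (array([  4,  13,  24, 102, 243, 211, 119, 151, 249, 168,  42,  11,   5,
        12,   9,  17,   5,   6,   4,   0]), array([-0.004,  0.   ,  0.004,  0.008,  0.012,  0.016,  0.02 ,  0.024,
        0.028,  0.032,  0.036,  0.04 ,  0.044,  0.048,  0.052,  0.056,
        0.06 ,  0.064,  0.068,  0.072,  0.076]))
top stud px 306.7303370786517 179.14794007490636 [array([0.5584, 0.2266, 0.045 ]), array([0.5566, 0.226 , 0.055 ])] [ 8  8  9  7 53]
side stud px 252.48852459016393 237.92590163934426 [array([0.5598, 0.2209, 0.045 ]), array([0.5524, 0.2299, 0.055 ])] [  0   0  35  23 392]
```

View pics/rect.png

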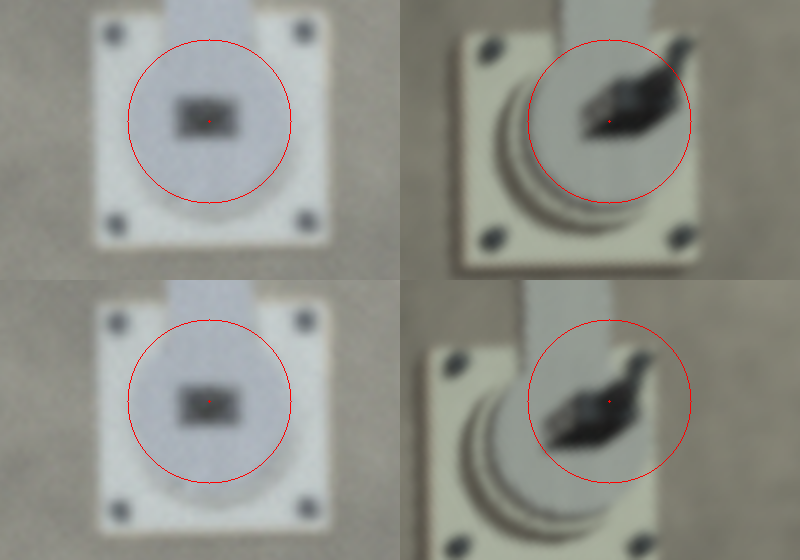

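Emit:
play_rows([
  [0, 0, -1, 0, 4.5],
  [0, 0, -3, 0, 4.5],
  [0, 0, -5.5, 0, 4.5],
  [0, 0, -8, 0, 4.5],
  [0, 0, -10, 0, 4.5],
  [0, 0, -11.5, 0, 4.5],
  [0, 0, -12, 0, 4.5],
  [0, 0, -12, 0, 4.5],
])

```text
clock: 7.15
ee_pos: [0.5858, -0.1312, 0.0957]
tcp_rot: [-3.127, -0.3, 0.001]
force: [-0.9, -0.1, -4.9]
width: 0.0538
grasp_force: 30.0
```

Rectified at z=30 mm, the eye matches the 41 mm circle drawn about (0.559,0.2255) in both views. The foot's x axis is about +0.5° from world x. I'll carry the nut there, turning the ears to −59.5°.

Emit:
play_rows([
  [0.3, -2.5, 0, -1, 4.5],
  [0.8, -6.5, 0, -4, 4.5],
  [1.4, -11.5, 0, -7, 4.5],
  [2, -16.5, 0, -10, 4.5],
  [2.6, -21.5, 0, -13, 4.5],
  [3.2, -26.5, 0, -16, 4.5],
  [3.7, -31, 0, -18, 4.5],
  [4, -34, 0, -19.5, 4.5],
])

```text
clock: 8.15
ee_pos: [0.5594, 0.212, 0.0944]
tcp_rot: [-3.03, -0.829, 0.004]
force: [1.0, -0.7, -4.1]
width: 0.0535
grasp_force: 30.0
```

```bash
python3 - <<'E'
from h import *
togo(.5585,.2255,.0957,-59.5)
E
```

```text
t 8.15 pos [0.5594 0.212  0.0944] ytool -59.41 q [0.2724 0.0817 1.8459 0.0002 1.2166 1.3093] F [ 0.951  -0.7369 -4.094 ] w 0.05352495341725564 29.95725005865097
togo cm [ 0.613  -1.2077 -0.1314] yaw 0.08682177982593231
```

Emit:
play_rows([
  [0.3, -0.6, 0.5, 0, 4.5],
  [0.6, -1.2, 1.5, 0, 4.5],
  [0.6, -1.2, 2.5, 0, 4.5],
  [0.6, -1.2, 3.3, 0, 4.5],
  [0.6, -1.2, 3.6, 0, 4.5],
  [0.6, -1.2, 3.6, 0, 4.5],
  [0.6, -1.2, 3.6, 0, 4.5],
])

```text
clock: 9.02
ee_pos: [0.5603, 0.2235, 0.0605]
tcp_rot: [-3.031, -0.825, -0.002]
force: [-0.4, 0.4, -4.3]
width: 0.0538
grasp_force: 30.0
```

```bash
python3 - <<'E'
from h import *
togo(.5585,.2255,.018,-59.5)
c=capture("side");u,v=map(int,pix(c,[.5585,.2255,.07]))
im=c["img"][:,:,::-1].copy();o=cv2.resize(im[v-45:v+45,u-60:u+60],(800,600),interpolation=cv2.INTER_CUBIC)
s=get_state();p=s["ee_pos"];f=lambda q:(int((q[0]-u+60)*6.67),int((q[1]-v+45)*6.67))
for z in(0.024,.030,.056):cv2.circle(o,f(pix(c,p+[0,0,z])),3,(0,0,255),-1)
for a in range(0,360,5):
    cv2.circle(o,f(pix(c,p+[.038*np.cos(np.radians(a)),.038*np.sin(np.radians(a)),.03])),1,(0,255,255),-1)
    cv2.circle(o,f(pix(c,[.5585+.041*np.cos(np.radians(a)),.2255+.041*np.sin(np.radians(a)),.03])),1,(255,255,0),-1)
cv2.circle(o,f(pix(c,[.5585,.2255,.066])),3,(0,255,0),-1)
cv2.imwrite("pics/s4.png",o)
E
```

```text
t 9.025 pos [0.5603 0.2235 0.0605] ytool -59.57 q [ 0.2906  0.1249  1.8603 -0.      1.1554  1.3303] F [-0.3844  0.4279 -4.2677] w 0.05376492394610939 29.957689940929413
togo cm [-0.0557 -0.2608  4.252 ] yaw -0.06578468704305607
```

View pics/s4.png

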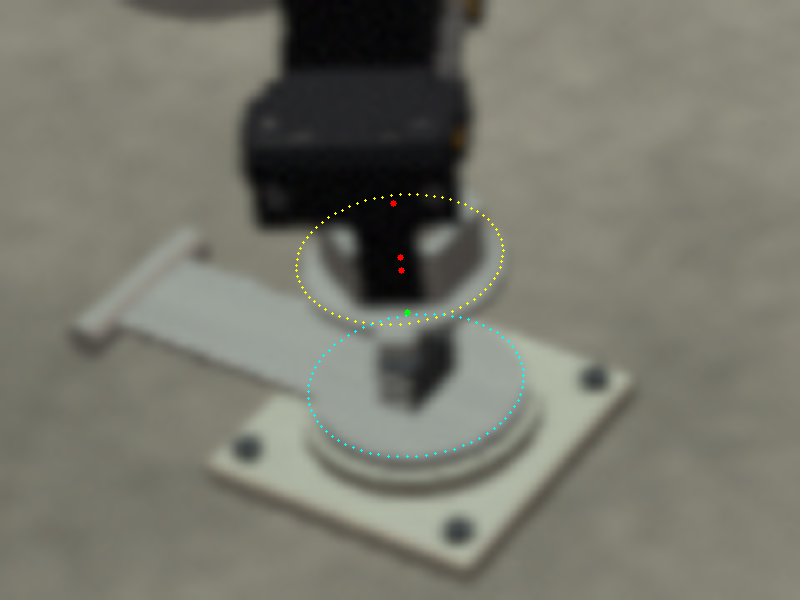

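The view shows the nut level above the stud with its flange matching the predicted ellipse, and the eye matching its predicted circle. Apply the small correction and lower towards the thread top.

Emit:
play_rows([
  [0, -0.1, 0.4, 0, 4.5],
  [0, -0.2, 1, 0, 4.5],
  [0, -0.2, 1.8, 0, 4.5],
  [0, -0.2, 2.6, 0, 4.5],
  [0, -0.2, 3.3, 0, 4.5],
  [0, -0.2, 3.7, 0, 4.5],
  [0, -0.2, 3.8, 0, 4.5],
  [0, -0.2, 3.8, 0, 4.5],
])

```text
clock: 10.07
ee_pos: [0.559, 0.2253, 0.0221]
tcp_rot: [-3.031, -0.825, -0.001]
force: [-0.0, -0.2, -4.3]
width: 0.0541
grasp_force: 30.0
```

Emit:
play_rows([
  [0, 0, 0.1, 0, 4.5],
  [0, 0, 0.2, 0, 4.5],
  [0, 0, 0.3, 0, 4.5],
  [0, 0, 0.3, 0, 4.5],
])

```text
clock: 10.58
ee_pos: [0.5587, 0.2253, 0.0188]
tcp_rot: [3.031, 0.825, -0.0]
force: [0.6, -0.2, -4.4]
width: 0.0538
grasp_force: 30.0
```

Emit:
play_rows([
  [0, 0, 0.1, 0, 4.5],
  [0, 0, 0.1, 0, 4.5],
])

```text
clock: 10.82
ee_pos: [0.559, 0.2254, 0.0181]
tcp_rot: [-3.031, -0.825, -0.001]
force: [-0.7, -0.9, -3.5]
width: 0.054
grasp_force: 30.0
```

Emit:
play_rows([
  [0, 0, 0.1, 0, 4.5],
  [0, 0, 0.1, 0, 4.5],
])

```text
clock: 11.08
ee_pos: [0.559, 0.2254, 0.018]
tcp_rot: [3.031, 0.825, 0.0]
force: [-2.9, -1.1, 4.0]
width: 0.054
grasp_force: 30.0
```

Contact shows: force z went from −4.4 to +4 N with the underside at 42 mm, as expected. So the nut rests on the thread. Hold briefly, then turn anticlockwise 60°.

Emit:
play_rows([
  [0, 0, 0, 0, 4.5],
  [0, 0, 0, 0, 4.5],
  [0, 0, 0, -5, 4.5],
  [0, 0, 0, -11, 4.5],
  [0, 0, 0, -17, 4.5],
  [0, 0, 0, -23, 4.5],
  [0, 0, 0, -29, 4.5],
  [0, 0, 0, -30, 4.5],
])

```text
clock: 12.08
ee_pos: [0.5606, 0.226, 0.0178]
tcp_rot: [2.714, 1.58, 0.007]
force: [1.7, 1.5, 0.2]
width: 0.0542
grasp_force: 30.0
```

Emit:
play_rows([
  [0, 0, 0, -5, 4.5],
  [0, 0, 0, -11, 4.5],
  [0, 0, 0, -17, 4.5],
  [0, 0, 0, -23, 4.5],
  [0, 0, 0, -28, 4.5],
  [0, 0, 0, -30, 4.5],
  [0, 0, 0, -30, 4.5],
])

```text
clock: 12.95
ee_pos: [0.5581, 0.225, 0.0161]
tcp_rot: [-2.214, -2.228, 0.002]
force: [0.3, -0.5, -4.2]
width: 0.0538
grasp_force: 30.0
```

```bash
python3 - <<'E'
from h import *
togo(.5585,.2255,.006,.5)
E
```

```text
t 12.95 pos [0.5581 0.225  0.0161] ytool 0.37 q [ 0.2941  0.1762  1.8859 -0.0001  1.0809  0.2876] F [ 0.2757 -0.5201 -4.157 ] w 0.05376454794523 29.957544207572937
togo cm [0.0505 0.0374 1.0067] yaw -0.1289678525340921
```

The nut is free: the contact force is gone and the tool has sunk. Follow it down to the eye.

Emit:
play_rows([
  [0, 0, 0.2, 0, 4.5],
  [0, 0, 0.4, 0, 4.5],
  [0, 0, 0.6, 0, 4.5],
  [0, 0, 0.8, 0, 4.5],
  [0, 0, 0.9, 0, 4.5],
  [0, 0, 0.9, 0, 4.5],
])

```text
clock: 13.7
ee_pos: [0.5587, 0.2253, 0.0078]
tcp_rot: [-2.213, -2.23, 0.0]
force: [0.3, -0.1, -5.3]
width: 0.0536
grasp_force: 30.0
```

Emit:
play_rows([
  [0, 0, 0.1, 0, 4.5],
  [0, 0, 0.1, 0, 4.5],
])

```text
clock: 13.95
ee_pos: [0.5588, 0.2253, 0.0069]
tcp_rot: [-2.213, -2.23, 0.0]
force: [-0.1, 0.2, -4.7]
width: 0.0539
grasp_force: 30.0
```

Emit:
play_rows([
  [0, 0, 0.1, 0, 4.5],
  [0, 0, 0.1, 0, 4.5],
])

```text
clock: 14.2
ee_pos: [0.559, 0.2254, 0.0061]
tcp_rot: [2.213, 2.23, 0.001]
force: [0.6, 0.2, -4.0]
width: 0.0536
grasp_force: 30.0
```

Emit:
play_rows([
  [0, 0, 0.05, 0, 4.5],
  [0, 0, 0.05, 0, 4.5],
])

```text
clock: 14.45
ee_pos: [0.559, 0.2254, 0.0062]
tcp_rot: [2.213, 2.23, 0.0]
force: [-1.9, -1.4, 0.5]
width: 0.0538
grasp_force: 30.0
```

The nut is seated: underside at 30 mm, with contact. Let go and retreat upward.

Emit:
play_rows([
  [0, 0, 0, 0, 6],
  [0, 0, 0, 0, 7.5],
  [0, 0, 0, 0, 8.5],
  [0, 0, 0, 0, 8.5],
  [0, 0, -1, 0, 8.5],
  [0, 0, -3, 0, 8.5],
  [0, 0, -6, 0, 8.5],
  [0, 0, -9, 0, 8.5],
])

```text
clock: 15.45
ee_pos: [0.5593, 0.2255, 0.0982]
tcp_rot: [2.212, 2.229, 0.003]
force: [-0.8, -0.1, 0.5]
width: 0.0849
grasp_force: 0.0
```

Emit:
play_rows([
  [-2, 2, -3, 0, 8.5],
  [-6, 5, -6, 0, 8.5],
  [-10, 8, -8, 0, 8.5],
  [-15, 8, -8, 0, 8.5],
  [-19, 8, -8, 0, 8.5],
  [-22, 8, -8, 0, 8.5],
  [-22, 8, -8, 0, 8.5],
  [-22, 8, -8, 0, 8.5],
])

```text
clock: 16.45
ee_pos: [0.6408, 0.0064, 0.1767]
tcp_rot: [2.212, 2.23, 0.002]
force: [0.5, 1.0, 0.1]
width: 0.0852
grasp_force: 0.0
```

```bash
python3 - <<'E'
from h import *
togo(.5585,.2255,.1,.5)
c=capture("side");t=capture("top")
u,v=map(int,pix(c,[.5585,.2255,.05]));a=c["img"][v-30:v+30,u-30:u+30]
u,v=map(int,pix(t,[.5585,.2255,.05]));b=t["img"][v-30:v+30,u-30:u+30]
cv2.imwrite("pics/end.png",np.hstack([cv2.resize(x[:,:,::-1],(400,400),interpolation=cv2.INTER_CUBIC) for x in(a,b)]))
W=world(c);w=W.reshape(-1,3);k=(np.hypot(w[:,0]-.5585,w[:,1]-.2255)<.024)&(w[:,2]>.045)&(w[:,2]<.075);print(np.histogram(w[k,2],np.arange(.045,.078,.004)))
E
```

```text
t 16.45 pos [0.6408 0.0064 0.1767] ytool 0.45 q [-0.074   0.1056  1.6773  0.0005  1.3572 -0.0819] F [0.5216 1.0481 0.1457] w 0.08517049711932884 0.0
togo cm [21.9663 -8.0695  7.6664] yaw -0.05064727055474605
(array([15, 43, 32, 37, 36,  9,  0,  0]), array([0.045, 0.049, 0.053, 0.057, 0.061, 0.065, 0.069, 0.073, 0.077]))
```

View pics/end.png

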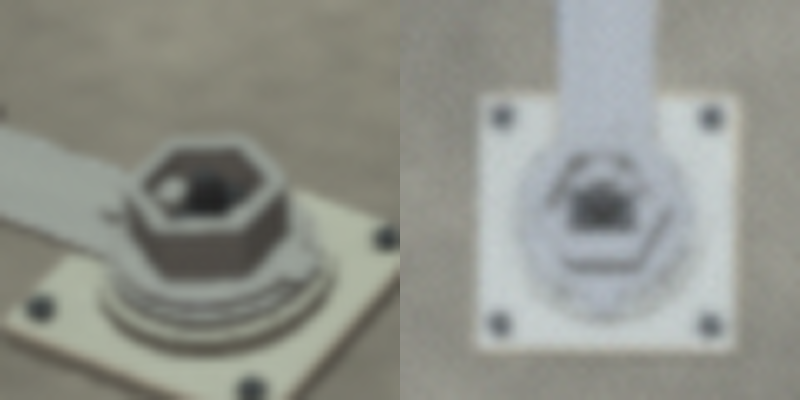

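The nut sits flat and centred on the eye with its ears along the arm (left half: ear at (295,270)). Its top is about 62 mm up, the stud shows inside the bore, and the gripper is clear.

```bash
python3 -c "from rig import *;print(sign_off())"
```

```text
the job is handed in; nothing more can be done
None
```

The flanged nut was set on the white foot's stud with its ears 60° clockwise of the open sides, backed off anticlockwise until it came free, lowered flat onto the eye and released; the job was handed in at about 16.5 s.

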